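Sort battery packs and latch the charging carriage

TASK

Draw the charging rack's carriage fully out, set every battery pack with round disc tags flat into a nest of the carriage, and push the loaded carriage back in until the spring detent engages and it stays fully home. Every pack with straight bar tags goes flat into a nest of the wooden reject tray, at any time. Leave the mug, the oil can and the tape measure where they are, and let go of everything at the end.

Things in the scene. Friction and masses are not known exactly. Their poses are not given: they have to be found in the camera images.
- disc_a: battery pack with a white round disc tag (24 mm) on the shoulder at each end: dark block 100 x 52 x 36 mm (x, y, z), black grip rail on top, centred, 44 long (x), 26 wide (y), 28 high: 64 mm overall; 0.2 to 0.4 kg. Grip the rail across its 26 mm. Origin: centre of the underside; x along its length, z up; alike both ways round. Always there
- disc_b: battery pack with a white round disc tag (24 mm) on the shoulder at each end: dark block 100 x 52 x 36 mm (x, y, z), black grip rail on top, centred, 44 long (x), 26 wide (y), 28 high: 64 mm overall; 0.2 to 0.4 kg. Grip the rail across its 26 mm. Origin: centre of the underside; x along its length, z up; alike both ways round. May be absent
- disc_c: battery pack with a white round disc tag (24 mm) on the shoulder at each end: dark block 100 x 52 x 36 mm (x, y, z), black grip rail on top, centred, 44 long (x), 26 wide (y), 28 high: 64 mm overall; 0.2 to 0.4 kg. Grip the rail across its 26 mm. Origin: centre of the underside; x along its length, z up; alike both ways round. May be absent
- bar_a: battery pack with a white straight bar tag (8 x 48 mm, across the pack) on the shoulder at each end: dark block 100 x 52 x 36 mm (x, y, z), black grip rail on top, centred, 44 long (x), 26 wide (y), 28 high: 64 mm overall; 0.2 to 0.4 kg. Grip the rail across its 26 mm. Origin: centre of the underside; x along its length, z up; alike both ways round. Always there
- bar_b: battery pack with a white straight bar tag (8 x 48 mm, across the pack) on the shoulder at each end: dark block 100 x 52 x 36 mm (x, y, z), black grip rail on top, centred, 44 long (x), 26 wide (y), 28 high: 64 mm overall; 0.2 to 0.4 kg. Grip the rail across its 26 mm. Origin: centre of the underside; x along its length, z up; alike both ways round. May be absent
- rack: charging rack, fixed: grey-green hood 232 mm wide, 96 mm high (90 inside), open to -x, at x -45 to 100 mm of this frame, on a steel base plate 10 mm thick, 200 wide, that runs out to x = -250. The carriage slides on it along x into the hood. Spring plunger in an aluminium block, 34 mm high, beside the carriage at x -55, y -141 mm. Origin: on the table, under the carriage's middle when home
- carriage (a joint): carriage of the rack, m: 0 = home under the hood at its stop, 0.125 = fully out (to the rack's -x) at its stop. Starts part-way in. About 1.2 N of friction; stays where left. A spring detent acts over the last 20 mm: pushing in takes up to about 10 N, crest at 0.008; past it the spring pulls the carriage to 0 and keeps it there; about 8 N pulls it out again
- handle (a point): top centre of the carriage's handle: upright steel plate 12 mm thick (x), 70 mm wide (y), top 88 mm above the table, 60 mm clear ahead (-x) of the nests' front wall (37 mm high above the table). Grip it from above across its 12 mm, or push it. Axes as the rack's; it moves with the carriage, to the rack's -x as the joint grows
- nest0 (a point): carriage nest, left (+y): open-topped pocket 108 x 58 mm inside, walls 5 mm thick and 20 mm high above its floor; a pack drops in lengthwise along x, either way round. Point: centre of its floor, axes as the rack's, x along the pocket; 17 mm above the table, under the hood unless the carriage is out
- nest1 (a point): carriage nest, middle: open-topped pocket 108 x 58 mm inside, walls 5 mm thick and 20 mm high above its floor; a pack drops in lengthwise along x, either way round. Point: centre of its floor, axes as the rack's, x along the pocket; 17 mm above the table, under the hood unless the carriage is out
- nest2 (a point): carriage nest, right (-y): open-topped pocket 108 x 58 mm inside, walls 5 mm thick and 20 mm high above its floor; a pack drops in lengthwise along x, either way round. Point: centre of its floor, axes as the rack's, x along the pocket; 17 mm above the table, under the hood unless the carriage is out
- reject0 (a point): nest of the wooden reject tray (fixed, 118 x 131 mm, 28 mm high), left (+y): open-topped pocket 108 x 58 mm inside, walls 5 mm thick and 22 mm high above its floor; a pack drops in lengthwise along x, either way round. Point: centre of its floor, axes as the tray's, x along the pocket; 6 mm above the table
- reject1 (a point): nest of the wooden reject tray (fixed, 118 x 131 mm, 28 mm high), right (-y): open-topped pocket 108 x 58 mm inside, walls 5 mm thick and 22 mm high above its floor; a pack drops in lengthwise along x, either way round. Point: centre of its floor, axes as the tray's, x along the pocket; 6 mm above the table
- mug: white mug, 80 mm across, 90 mm high, with a handle; origin under its centre; leave alone
- oil_can: aluminium can, 52 mm across, 100 mm high; origin under its centre; leave alone
- tape_measure: grey tape measure 72 x 38 x 62 mm; origin under its centre; leave alone
There are look-alikes about, which are no part of the job. Leave any orange look-alike of the bar_a alone.

How it is judged:
On the way, in this order (a step that is already met when the one before it is completed fails the run):
1. the carriage is drawn fully out (value of joint carriage above 0.12 m), for 0.2 s.
2. every disc-tagged pack sits in a nest of the drawn-out carriage ((distance between disc_a and nest0 below 0.012 m or distance between disc_a and nest1 below 0.012 m or distance between disc_a and nest2 below 0.012 m) and angle between each of disc_a, disc_b, disc_c's own z axis and vertical below 0.1 rad and (distance between disc_b and nest0 below 0.012 m or distance between disc_b and nest1 below 0.012 m or distance between disc_b and nest2 below 0.012 m) and (distance between disc_c and nest0 below 0.012 m or distance between disc_c and nest1 below 0.012 m or distance between disc_c and nest2 below 0.012 m) and value of joint carriage above 0.1 m), for 0.2 s.
3. the loaded carriage is home, past its detent ((distance between disc_a and nest0 below 0.012 m or distance between disc_a and nest1 below 0.012 m or distance between disc_a and nest2 below 0.012 m) and angle between each of disc_a, disc_b, disc_c's own z axis and vertical below 0.1 rad and (distance between disc_b and nest0 below 0.012 m or distance between disc_b and nest1 below 0.012 m or distance between disc_b and nest2 below 0.012 m) and (distance between disc_c and nest0 below 0.012 m or distance between disc_c and nest1 below 0.012 m or distance between disc_c and nest2 below 0.012 m) and value of joint carriage below 0.004 m), for 0.2 s.
At the end, for the whole second after the job is handed in: The carriage is home on its detent (within 4 mm of its stop) with every disc-tagged pack in a carriage nest, every bar-tagged pack in a nest of the reject tray (each within 12 mm of a nest's floor centre, tilted less than 0.1 rad), and all at rest (all of step 3 and (distance between bar_a and reject0 below 0.012 m or distance between bar_a and reject1 below 0.012 m) and angle between each of bar_a, bar_b's own z axis and vertical below 0.1 rad and (distance between bar_b and reject0 below 0.012 m or distance between bar_b and reject1 below 0.012 m) and velocity of joint carriage between -0.01 and 0.01 m/s and linear speed of each of disc_a, disc_b, disc_c, bar_a, bar_b below 0.02 m/s); the robot touches nothing.
It fails at once if the mug, oil can, or tape measure is shifted more than 5 cm (distance of any of mug, oil_can, tape_measure from where it was at the start of the episode above 0.05 m).
It fails at once if the mug is tipped (angle between mug's own z axis and vertical above 0.5 rad).
Of disc_b, disc_c, bar_b only 1 to 3 are there at a start; the rules pass over those that are not, and their reading is None.
At some moment in a run one of disc_a, disc_b, disc_c, bar_a, bar_b may be knocked a few centimetres aside while the robot is not near it.
It also fails if it takes over 210 s, if anything falls off the work surface, if the arm or the gripper's body presses on something with over 40 N, if the wrist force passes 120 N, or if a joint passes its speed limit or range.

ROBOT

A 7-joint arm with a two-finger parallel gripper is mounted at the origin on the work surface. World frame = base frame: x ahead of the robot, y to its left, z up, the work surface at z = 0. Lengths are in m, angles in rad, forces in N, time in s.
With the tool pointing down it reaches from about 0.4 to 0.85 m from the base axis. Payload 10.4 kg.
Tool frame: the origin (TCP) lies at the very end of the fingers, on their centre line; the grasp point (between the pads) lies 19 mm behind it; z points along the fingers, y is the line along which they close (so a half turn about z gives the same grasp; the last joint's range is limited). The gripper opens to 87 mm and grips with 3 to 60 N. Pads are 19 mm wide; open, the fingers measure 117 mm over their backs; the gripper's body (75 mm by 190 mm) begins 51 mm behind the grasp point.
Start: joints at [-1.193, 0.332, -0.065, 1.46, 0.022, 1.35, -0.088], TCP at [0.244, 0.575, 0.223] pointing down, gripper open.
Joint ranges: [-2.6, 2.6], [-0.5, 2.12], [-1.47, 1.34], [0.16, 2.42], [-1.27, 4.41], [0.06, 2.06], [-2.6, 2.6]. Speed limits (rad/s): [2.22, 2.22, 2.79, 2.79, 3.14, 3.14, 3.14].

INTERFACE

Orientations are given as a unit quaternion [x, y, z, w].
In Python, from bench import read_state, cams, workorder gives the robot as it stands.
- The arm moves only by the shell command python3 -m crank 'ROWS' [FORCE]. ROWS is text: rows parted by semicolons, each of 5 numbers parted by spaces: the shift along the tool's x, y, z scaled (see below), then the turn about the tool's z scaled (see below), then the opening, from -1 (shut) to 1 (fully open). In form: dx dy dz yaw jaw; .... A call has 1 to 10 rows; each row shifts and turns the commanded pose from where the row before left it, along the tool's axes as they then stand; what a row does not reach is not made up. The controller multiplies each number of a shift by 200 mm and each number of a turn by 90 degrees. A row lasts 1/10 s, in which the tool goes at most 50 mm and 8.59 degrees, less where a joint would pass 70% of its speed; a pose out of reach is approached as far as the arm can. A call with a number of a shift or a turn outside -1 to 1 is refused whole. A call with a gripper value outside its range is refused whole. The fingers move at their own pace and stop on an object; FORCE is the grip in N (left out, the last holds). Time passes only in rows, so rows that do not move let the fingers close. It gives the time, the measured TCP pose, the force, the opening and the grip force at its end, in the units of the state.
- read_state(): the state, without advancing time (a new reading comes with each control period).
- cams.camera(name): name is "side" or "top"; returns a dict with "img" (480x640x3 uint8, blue, green, red), "K" (3x3 intrinsics, pixels), "xyz" and "attitude" of the camera in the world. Camera axes: x right, y down, z forward; pixel columns grow to the right and rows downward; lengths in m; the calibration is good to about 2 mm. A picture is of the moment at which its call begins. There is no depth.
- workorder.close_job(): hands the job in; it is judged then, once.
The state is a dict: "time": time; "joint_positions": joint angles; "joint_vel": joint speeds; "joint_torque": joint torques, N m; "ee_pos": TCP position; "eef_rot": TCP orientation; "ft_force": force on the tool from outside, world axes, zero at the start; "torque": the same for the moment, N m; "width": finger opening in m; "grip_force": force on a finger pad.
Only numpy, scipy, OpenCV 4.12 (cv2) and the standard library are available. Lean on these libraries where they do the work, as an engineer would, in place of code of your own. Each camera call takes 0.05 s, during which the arm holds its last target. There are 200 camera calls.

## Working session

There is one attempt and no reset: what is moved stays moved. The work goes in short steps, Python scripts to look and compute and a shell command to move; the robot and the scene stay as the last step left them, time stands still between calls to the robot, and variables do not carry over. Pictures are saved under pics/ and viewed, at most 14 in all, crops included, and the job is handed in when it is done.

```bash
mkdir -p pics; python3 - <<'E'
from bench import read_state, cams
import cv2
s=read_state(); print({k:s[k] for k in('time','ee_pos','eef_rot','width','ft_force')})
for n in('top','side'):
    c=cams.camera(n); cv2.imwrite(f'pics/{n}0.png',c['img']); print(n,c['K'],c['xyz'],c['attitude'])
E
```

```text
{'time': 0.0, 'ee_pos': array([0.2436711 , 0.57510459, 0.22174245]), 'eef_rot': array([ 1.99023282e-01,  9.79994487e-01, -7.22662523e-04, -1.25332920e-04]), 'width': 0.08710909056572294, 'ft_force': array([-0.26204023,  0.46951907,  0.12675728])}
top [[578.06754658   0.         310.56185705]
 [  0.         578.06754658 232.23404049]
 [  0.           0.           1.        ]] [0.36256822 0.01914162 1.41537369] [ 0.7092009  -0.70292948  0.04377725 -0.03174565]
side [[553.70120286   0.         324.17805819]
 [  0.         553.70120286 237.86516568]
 [  0.           0.           1.        ]] [ 0.12728335 -0.92858899  0.9088793 ] [ 0.88892689 -0.15790336  0.08556464 -0.42137182]
```

View pics/top0.png

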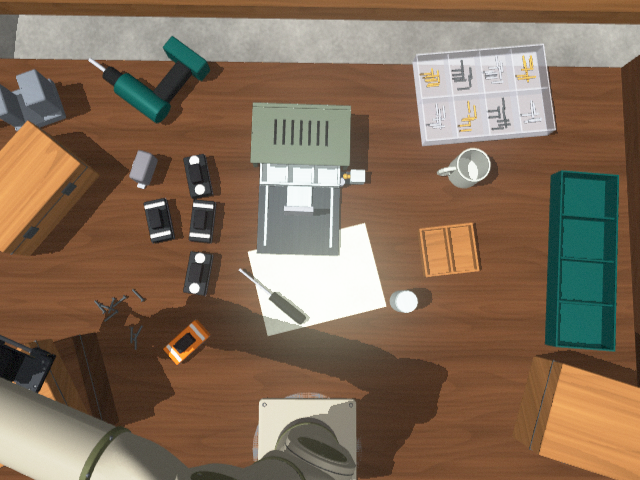

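View pics/side0.png

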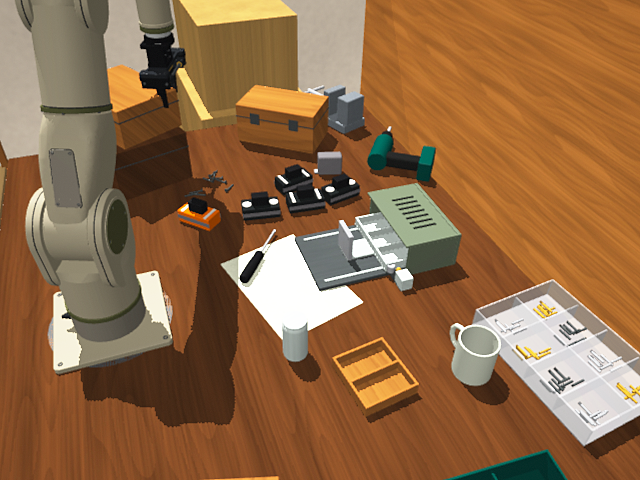

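```bash
cat > h.py <<'E'
import numpy as np, cv2
from scipy.spatial.transform import Rotation as R
from bench import read_state, cams
def back(c,uv,z):
    d=R.from_quat(c['attitude']).as_matrix()@np.linalg.solve(c['K'],[uv[0],uv[1],1.])
    return c['xyz']+d*(z-c['xyz'][2])/d[2]
def proj(c,p):
    q=c['K']@(R.from_quat(c['attitude']).as_matrix().T@(np.array(p)-c['xyz'])); return q[:2]/q[2]
def blobs(c,box,th=190,z=.036):
    x0,y0,x1,y1=box; im=c['img'][y0:y1,x0:x1]
    n,_,st,ce=cv2.connectedComponentsWithStats((im.min(2)>th).astype(np.uint8))
    return [(st[i,4],st[i,2:4],ce[i]+[x0,y0],back(c,ce[i]+[x0,y0],z)[:2]) for i in range(1,n) if st[i,4]>8]
def tool(yaw_only=False):
    s=read_state(); M=R.from_quat(s['eef_rot']).as_matrix(); return s,M
def go(target,close_dir=None):
    """rows-units needed: tool-axes shift/200mm; turn/90deg to put tool y along close_dir (world angle, deg)"""
    s,M=tool(); d=M.T@(np.array(target)-s['ee_pos'])
    t=0
    if close_dir is not None:
        a=np.degrees(np.arctan2(M[1,1],M[0,1])); t=(a-close_dir+90)%180-90 # tool z down: + turn lowers world angle
    print('t',round(s['time'],2),'pos',s['ee_pos'].round(4),'shift units',(d/.2).round(3),'turn units',round(t/90,3),'q7',round(s['joint_positions'][6],2))
E
python3 - <<'E'
from h import *
c=cams.camera('top'); im=c['img']
for b in blobs(c,(140,145,222,300)): print(b)
cv=np.zeros((580,800,3),np.uint8)
a=cv2.resize(im[95:260,245:375],None,fx=3.5,fy=3.5,interpolation=2); cv[:a.shape[0],:a.shape[1]]=a
b=cv2.resize(im[218:283,412:487],None,fx=4,fy=4,interpolation=2); cv[:b.shape[0],470:470+b.shape[1]]=b
b=cv2.resize(im[145:300,140:222],None,fx=2,fy=2,interpolation=2); cv[265:265+b.shape[0],470:470+b.shape[1]]=b
cv2.imwrite('pics/z.png',cv)
E
```

```text
(np.int32(65), array([10,  9], dtype=int32), array([193.63076923, 159.78461538]), array([0.68449255, 0.28112049]))
(np.int32(18), array([5, 5], dtype=int32), array([141.77777778, 185.94444444]), array([0.61877869, 0.40368271]))
(np.int32(76), array([10, 10], dtype=int32), array([199.34210526, 189.11842105]), array([0.612571  , 0.26527426]))
(np.int32(66), array([19,  7], dtype=int32), array([153.87878788, 204.89393939]), array([0.57296753, 0.37297948]))
(np.int32(65), array([20,  6], dtype=int32), array([202.53846154, 205.47692308]), array([0.57279256, 0.2564828 ]))
(np.int32(66), array([19,  7], dtype=int32), array([159.84848485, 233.95454545]), array([0.50297737, 0.35621188]))
(np.int32(69), array([20,  5], dtype=int32), array([199.14492754, 235.10144928]), array([0.50113498, 0.26257995]))
(np.int32(78), array([10, 10], dtype=int32), array([199.51282051, 257.71794872]), array([0.4470279 , 0.26016826]))
(np.int32(82), array([11, 10], dtype=int32), array([193.87804878, 287.64634146]), array([0.37599684, 0.27145404]))
```

View pics/z.png

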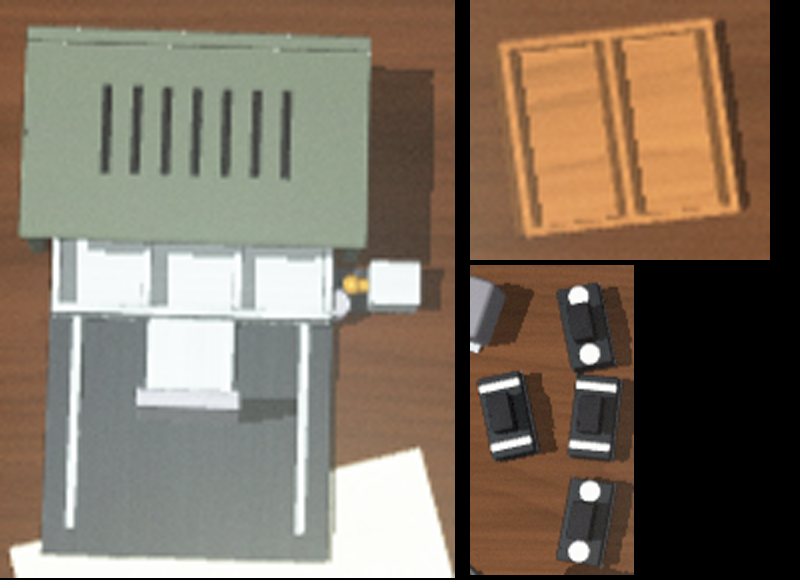

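```bash
python3 - <<'E'
from h import *
from scipy.optimize import least_squares
c=cams.camera('top')
def fit(local,pix,g):
    pix=np.array(pix)
    def P(p):
        ca,sa=np.cos(p[2]),np.sin(p[2])
        return np.array([proj(c,[p[0]+ca*x-sa*y,p[1]+sa*x+ca*y,z]) for x,y,z in local])
    r=least_squares(lambda p:(P(p)-pix).ravel(),g); print(r.x,np.degrees(r.x[2]),(P(r.x)-pix).round(1).tolist()); return r.x
A=lambda u,v:(245+u/3.5,95+v/3.5)
p=fit([(-.25,.1,.01),(-.25,-.1,.01),(.1,.116,.096),(.1,-.116,.096),(-.045,-.116,.096),(-.045,.116,.096)],
 [A(43,552),A(331,560),A(27,27),A(371,38),A(365,247),A(20,237)],[.7,.05,0])
B=lambda u,v:(412+(u-470)/4,218+v/4)
q=fit([(.059,.0655,.028),(.059,-.0655,.028),(-.059,-.0655,.028),(-.059,.0655,.028)],[B(500,43),B(716,18),B(742,211),B(527,237)],[.5,-.3,0])
np.savez('poses.npz',rack=p,tray=q)
h=np.mean([back(c,A(u,v),.088) for u,v in((137,390),(238,392),(238,408),(137,406))],axis=0); print('handle',h)
T=lambda p,x,y:p[:2]+[np.cos(p[2])*x-np.sin(p[2])*y,np.sin(p[2])*x+np.cos(p[2])*y]
print('handle in rack', R.from_euler('z',-p[2]).apply(h-[*p[:2],0]))
for j in range(3): print('nest out',T(p,-.125,.063*(1-j)))
for s in(1,-1): print('reject',T(q,0,s*.0315))
go([h[0],h[1],.2],np.degrees(p[2]))
E
```

```text
[ 0.70827223  0.02155546 -0.01552235] -0.8893650146955236 [[-0.2, 0.9], [-0.3, 0.6], [-0.2, -0.6], [0.2, -0.9], [0.9, -0.1], [-0.3, 0.0]]
[ 0.47235519 -0.34083639  0.12303047] 7.049126826805337 [[0.3, -0.1], [-0.5, 0.1], [0.1, 0.1], [0.1, -0.1]]
handle [0.55897676 0.02531411 0.088     ]
handle in rack [-0.14933583  0.00144086  0.088     ]
nest out [0.58426516 0.08648809]
nest out [0.58328729 0.02349568]
nest out [ 0.58230942 -0.03949673]
reject [ 0.4684895  -0.30957449]
reject [ 0.47622088 -0.37209829]
t 0.2 pos [0.2437 0.5753 0.2221] shift units [-2.524 -1.917  0.112] turn units 0.755 q7 -0.09
```

```bash
python3 -m crank '-.19 -.145 0 0 1;-.19 -.145 0 0 1;-.19 -.145 0 0 1;-.19 -.145 0 0 1;-.19 -.145 0 0 1;-.19 -.145 0 0 1;-.19 -.145 0 0 1;-.19 -.145 0 0 1;-.19 -.145 0 0 1;-.19 -.145 0 0 1' && python3 -m crank '-.19 -.145 0 0 1;-.19 -.145 0 0 1;-.19 -.145 0 0 1;0 0 0 .09 1;0 0 0 .09 1;0 0 0 .09 1;0 0 0 .09 1;0 0 0 .09 1;0 0 0 .09 1;0 0 0 .09 1' && python3 -m crank '0 0 0 .09 1;0 0 0 0.035 1;0 0 0 0 1;0 0 0 0 1'; python3 -c "
from h import *
go([.559,.0253,.06],-.9)"
```

```text
time: 1.2
ee_pos: [0.4812, 0.1583, 0.2227]
eef_rot: [0.199, 0.98, 0.0, 0.0]
ft_force: [0.9, 0.5, -0.2]
width: 0.0875
grip_force: 0.0
time: 2.2
ee_pos: [0.5515, 0.0357, 0.2224]
eef_rot: [0.643, 0.766, -0.0, -0.0]
ft_force: [-0.8, -0.3, 0.4]
width: 0.087
grip_force: 0.0
time: 2.6
ee_pos: [0.5515, 0.0357, 0.2224]
eef_rot: [0.712, 0.702, -0.0, -0.0]
ft_force: [-0.7, -0.1, -0.1]
width: 0.0869
grip_force: 0.0
t 2.6 pos [0.5515 0.0357 0.2224] shift units [-0.051  0.038  0.812] turn units 0.001 q7 -0.08
```

```bash
python3 -m crank '-.051 .038 .2 0 1;0 0 .2 0 1;0 0 .2 0 1;0 0 .2 0 1;0 0 .01 0 1;0 0 0 0 -1;0 0 0 0 -1;0 0 0 0 -1;0 0 0 0 -1;0 0 0 0 -1' 40 && python3 -m crank '0 0 0 0 -1;0 -.06 0 0 -1;0 -.06 0 0 -1;0 -.06 0 0 -1;0 -.06 0 0 -1;0 -.06 0 0 -1;0 -.06 0 0 -1;0 -.06 0 0 -1;0 -.06 0 0 -1;0 0 0 0 -1'; python3 -c "
from h import *
go([.559-.103,.0253+.0015,.06],-.9)"
```

```text
time: 3.6
ee_pos: [0.5595, 0.0255, 0.0614]
eef_rot: [0.713, 0.701, 0.001, 0.0]
ft_force: [-0.3, -0.0, 0.2]
width: 0.0547
grip_force: 0.0
time: 4.6
ee_pos: [0.4614, 0.0273, 0.0607]
eef_rot: [0.713, 0.702, 0.0, -0.001]
ft_force: [-0.9, 3.0, 2.7]
width: 0.0116
grip_force: 40.0
t 4.6 pos [0.4614 0.0273 0.0607] shift units [-0.003 -0.027  0.004] turn units 0.0 q7 -0.09
```

```bash
python3 -m crank '0 -.02 0 0 -1;0 -.02 0 0 -1;0 0 0 0 -1;0 0 0 0 -1'
```

```text
time: 5.0
ee_pos: [0.4586, 0.0273, 0.0609]
eef_rot: [0.713, 0.701, 0.003, 0.003]
ft_force: [22.8, 3.3, -20.8]
width: 0.0118
grip_force: 40.1
```

```bash
python3 -m crank '0 .02 0 0 -1;0 0 0 0 1;0 0 0 0 1;0 0 0 0 1;0 0 0 0 1;0 0 0 0 1;0 0 -.2 0 1;0 0 -.2 0 1;0 0 -.2 0 1;0 0 0 0 1'; python3 - <<'E'
from h import *
c=cams.camera('top')
for b in blobs(c,(140,145,222,300)): print(b)
cv2.imwrite('pics/t1.png',c['img'][90:320,130:500])
go([.6485,.273,.14],102.4)
E
```

```text
time: 6.0
ee_pos: [0.4617, 0.0272, 0.1854]
eef_rot: [0.713, 0.701, 0.004, 0.002]
ft_force: [-0.0, -0.7, -0.1]
width: 0.0757
grip_force: 0.0
(np.int32(64), array([10,  8], dtype=int32), array([193.671875, 159.71875 ]), array([0.68465647, 0.28102598]))
(np.int32(17), array([5, 5], dtype=int32), array([141.64705882, 185.94117647]), array([0.61878315, 0.40399627]))
(np.int32(76), array([10, 10], dtype=int32), array([199.34210526, 189.11842105]), array([0.612571  , 0.26527426]))
(np.int32(65), array([19,  7], dtype=int32), array([153.93846154, 204.90769231]), array([0.57293568, 0.37283565]))
(np.int32(65), array([20,  6], dtype=int32), array([202.53846154, 205.47692308]), array([0.57279256, 0.2564828 ]))
(np.int32(65), array([19,  7], dtype=int32), array([159.83076923, 233.98461538]), array([0.50290477, 0.35625144]))
(np.int32(67), array([20,  5], dtype=int32), array([199.11940299, 235.14925373]), array([0.50101953, 0.26263751]))
(np.int32(78), array([10, 10], dtype=int32), array([199.51282051, 257.71794872]), array([0.4470279 , 0.26016826]))
(np.int32(79), array([10, 10], dtype=int32), array([193.7721519, 287.7721519]), array([0.37569836, 0.27169518]))
t 6.05 pos [0.4605 0.0272 0.1828] shift units [1.243 0.919 0.221] turn units 0.852 q7 -0.18
```

View pics/t1.png

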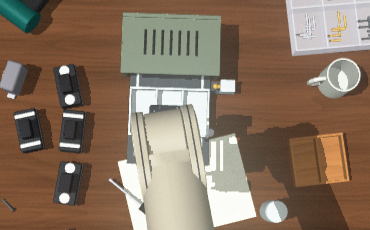

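```bash
python3 -m crank '.155 .115 0 0 1;.155 .115 0 0 1;.155 .115 0 0 1;.155 .115 0 0 1;.155 .115 0 0 1;.155 .115 0 0 1;.155 .115 0 0 1;.155 .115 0 0 1;0 0 0 .095 1;0 0 0 .095 1' && python3 -m crank '0 0 0 .095 1;0 0 0 .095 1;0 0 0 .095 1;0 0 0 .095 1;0 0 0 .095 1;0 0 0 .095 1;0 0 0 .095 1;0 0 0 0 1;0 0 0 0 1'; python3 -c "
from h import *
go([.6485,.273,.04],102.4)"
```

```text
time: 7.05
ee_pos: [0.6466, 0.2725, 0.1775]
eef_rot: [0.81, 0.586, -0.002, -0.0]
ft_force: [-0.7, -0.7, 0.0]
width: 0.087
grip_force: 0.0
time: 7.95
ee_pos: [0.6466, 0.2717, 0.1793]
eef_rot: [0.994, 0.108, -0.001, 0.0]
ft_force: [0.0, 0.1, -0.5]
width: 0.0873
grip_force: 0.0
t 7.95 pos [0.6466 0.2717 0.1793] shift units [ 0.012 -0.005  0.696] turn units -0.0 q7 -1.59
```

```bash
python3 -m crank '.012 -.005 .2 0 1;0 0 .2 0 1;0 0 .2 0 1;0 0 .05 0 1;0 0 .045 0 1;0 0 0 0 1;0 0 0 0 -1;0 0 0 0 -1;0 0 0 0 -1;0 0 0 0 -1' 30 && python3 -m crank '0 0 0 0 -1;0 0 -.1 0 -1;0 0 -.2 0 -1;0 0 -.2 0 -1;0 0 -.1 0 -1;0 0 0 0 -1'; python3 -c "
from h import *
go([.5845,.087,.14],89.1)"
```

```text
time: 8.95
ee_pos: [0.6494, 0.2736, 0.0423]
eef_rot: [0.994, 0.106, 0.0, -0.0]
ft_force: [-0.3, -0.7, 0.1]
width: 0.0629
grip_force: 0.0
time: 9.55
ee_pos: [0.6509, 0.2737, 0.1657]
eef_rot: [0.994, 0.106, 0.003, -0.001]
ft_force: [0.5, -0.3, -0.2]
width: 0.0147
grip_force: 0.0
t 9.55 pos [0.6509 0.2737 0.1657] shift units [-0.521  0.843  0.124] turn units 0.145 q7 -1.59
```

```bash
python3 -m crank '0 .2 -.1 0 1;0 .2 0 0 1;0 .2 0 0 1;0 0 0 0 1;0 0 0 0 1;0 0 0 0 1;0 0 0 0 1;0 0 0 0 1'; python3 - <<'E'
from h import *
c=cams.camera('top')
for b in blobs(c,(140,145,222,300)): print(b)
cv2.imwrite('pics/t2.png',c['img'][90:320,130:500])
E
```

```text
time: 10.35
ee_pos: [0.6741, 0.1574, 0.1812]
eef_rot: [0.994, 0.107, -0.0, -0.0]
ft_force: [-0.3, -0.0, -0.7]
width: 0.071
grip_force: 0.0
(np.int32(14), array([4, 5], dtype=int32), array([141.5, 186. ]), array([0.61863551, 0.40434307]))
(np.int32(64), array([19,  7], dtype=int32), array([153.828125, 204.90625 ]), array([0.57293637, 0.37309945]))
(np.int32(63), array([19,  7], dtype=int32), array([159.9047619 , 234.01587302]), array([0.50283145, 0.35607282]))
```

View pics/t2.png

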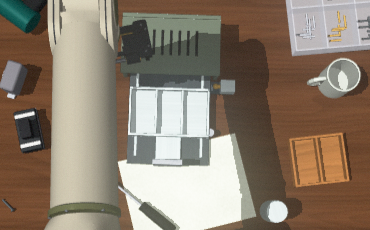

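```bash
python3 -m crank '-.1 .2 0 0 1;-.1 .2 0 0 1;-.1 .2 0 0 1;-.1 .2 0 0 1;0 0 0 0 1'; python3 - <<'E'
from h import *
c=cams.camera('top')
for b in blobs(c,(140,145,222,300)): print(b)
E
```

```text
time: 10.9
ee_pos: [0.6282, -0.0252, 0.1825]
eef_rot: [0.995, 0.101, 0.0, 0.001]
ft_force: [0.3, -0.4, 0.9]
width: 0.0868
grip_force: 0.0
(np.int32(64), array([10,  8], dtype=int32), array([193.671875, 159.71875 ]), array([0.68465647, 0.28102598]))
(np.int32(17), array([5, 5], dtype=int32), array([141.64705882, 185.94117647]), array([0.61878315, 0.40399627]))
(np.int32(76), array([10, 10], dtype=int32), array([199.34210526, 189.11842105]), array([0.612571  , 0.26527426]))
(np.int32(65), array([19,  7], dtype=int32), array([153.93846154, 204.90769231]), array([0.57293568, 0.37283565]))
(np.int32(65), array([20,  6], dtype=int32), array([202.53846154, 205.47692308]), array([0.57279256, 0.2564828 ]))
(np.int32(64), array([19,  7], dtype=int32), array([159.953125, 233.984375]), array([0.50290819, 0.35596051]))
(np.int32(67), array([20,  5], dtype=int32), array([199.11940299, 235.14925373]), array([0.50101953, 0.26263751]))
(np.int32(77), array([10, 10], dtype=int32), array([199.46753247, 257.76623377]), array([0.44691187, 0.26027248]))
(np.int32(79), array([10, 10], dtype=int32), array([193.7721519, 287.7721519]), array([0.37569836, 0.27169518]))
```

```bash
python3 -c "
from h import *
go([.6485,.273,.14],102.4)"
```

```text
t 10.95 pos [ 0.6291 -0.0209  0.1822] shift units [ 0.395 -1.419  0.211] turn units -0.007 q7 -1.18
```

```bash
python3 -m crank '.06 -.23 0 0 .2;.06 -.23 0 0 .2;.06 -.23 0 0 .2;.06 -.23 0 0 .2;.06 -.23 0 0 .2;.06 -.23 0 0 .2;0 0 0 0 .2;0 0 0 0 .2'; python3 -c "
from h import *
go([.6485,.273,.04],102.4)"
```

```text
time: 11.75
ee_pos: [0.6413, 0.2708, 0.1808]
eef_rot: [0.994, 0.108, -0.0, 0.0]
ft_force: [0.4, -1.9, -0.7]
width: 0.0521
grip_force: 0.0
t 11.75 pos [0.6413 0.2708 0.1808] shift units [ 0.038 -0.003  0.704] turn units -0.0 q7 -1.59
```

```bash
python3 -m crank '.038 -.003 .2 0 .2;0 0 .2 0 .2;0 0 .2 0 .2;0 0 .06 0 .2;0 0 .045 0 .2;0 0 0 0 -1;0 0 0 0 -1;0 0 0 0 -1;0 0 0 0 -1;0 0 0 0 -1' 30 && python3 -m crank '0 0 0 0 -1;0 0 0 0 -1;0 0 0 0 -1;0 0 0 0 -1'
```

```text
time: 12.75
ee_pos: [0.65, 0.2709, 0.0419]
eef_rot: [0.994, 0.106, 0.001, -0.001]
ft_force: [-1.0, 2.3, 4.9]
width: 0.0261
grip_force: 30.0
time: 13.15
ee_pos: [0.65, 0.2709, 0.0419]
eef_rot: [0.994, 0.106, 0.001, -0.001]
ft_force: [-0.8, 2.0, 6.0]
width: 0.0257
grip_force: 30.0
```

```bash
python3 -m crank '0 0 -.1 0 -1;0 0 -.2 0 -1;0 0 -.2 0 -1;0 0 -.1 0 -1;0 0 0 .073 -1;0 0 0 .073 -1;0 0 0 0 -1'; python3 -c "
from h import *
go([.5855,.087,.14],89.1)"
```

```text
time: 13.85
ee_pos: [0.649, 0.2698, 0.16]
eef_rot: [1.0, -0.01, -0.0, 0.0]
ft_force: [-0.9, -0.5, -3.3]
width: 0.0257
grip_force: 30.0
t 13.85 pos [0.649  0.2698 0.16  ] shift units [-0.3    0.92   0.101] turn units -0.002 q7 -1.8
```

```bash
python3 -m crank '-.06 .184 0 0 -1;-.06 .184 0 0 -1;-.06 .184 0 0 -1;-.06 .184 0 0 -1;-.06 .184 0 0 -1;0 0 0 0 -1;0 0 0 0 -1'; python3 -c "
from h import *
go([.5850,.087,.061],89.1)"
```

```text
time: 14.55
ee_pos: [0.5859, 0.0862, 0.1606]
eef_rot: [1.0, -0.008, -0.0, -0.0]
ft_force: [0.0, 0.7, -2.8]
width: 0.0255
grip_force: 30.0
t 14.55 pos [0.5859 0.0862 0.1606] shift units [-0.005 -0.004  0.498] turn units -0.001 q7 -1.59
```

```bash
python3 -m crank '-.005 -.004 .15 0 -1;0 0 .15 0 -1;0 0 .06 0 -1;0 0 .05 0 -1;0 0 .04 0 -1;0 0 .04 0 -1;0 0 0 0 -1;0 0 0 0 -1'
```

```text
time: 15.35
ee_pos: [0.5856, 0.0879, 0.063]
eef_rot: [1.0, -0.009, 0.0, -0.0]
ft_force: [0.6, 0.2, -3.0]
width: 0.0259
grip_force: 30.0
```

```bash
python3 -m crank '0 0 .015 0 -1;0 0 0 0 -1;0 0 0 0 .2;0 0 0 0 .2;0 0 0 0 .2;0 0 0 0 .2;0 0 -.2 0 .2;0 0 -.2 0 .2;0 0 -.2 0 .2;0 0 0 0 .2'; python3 -c "
from h import *
go([.4115,.2658,.14],80.9)"
```

```text
time: 16.35
ee_pos: [0.5881, 0.0879, 0.185]
eef_rot: [1.0, -0.009, 0.004, -0.001]
ft_force: [0.4, 0.3, -0.7]
width: 0.0521
grip_force: 0.0
t 16.35 pos [0.5881 0.0879 0.185 ] shift units [-0.9   -0.873  0.221] turn units 0.09 q7 -1.6
```

```bash
python3 -m crank '-.15 -.145 0 0 .2;-.15 -.145 0 0 .2;-.15 -.145 0 0 .2;-.15 -.145 0 0 .2;-.15 -.145 0 0 .2;-.15 -.145 0 0 .2;0 0 0 .09 .2;0 0 0 0 .2;0 0 0 0 .2'; python3 -c "
from h import *
go([.4115,.2658,.042],80.9)
c=cams.camera('side'); cv2.imwrite('pics/s1.png',c['img'][130:330,150:480])"
```

```text
time: 17.25
ee_pos: [0.4087, 0.2644, 0.1794]
eef_rot: [0.997, -0.078, 0.0, 0.0]
ft_force: [-0.1, -0.9, 0.2]
width: 0.0523
grip_force: 0.0
t 17.25 pos [0.4087 0.2644 0.1794] shift units [ 0.013 -0.009  0.687] turn units 0.002 q7 -2.36
```

View pics/s1.png

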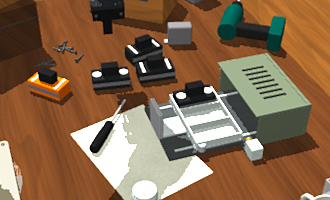

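```bash
python3 -m crank '.013 -.009 .2 0 .2;0 0 .2 0 .2;0 0 .2 0 .2;0 0 .05 0 .2;0 0 .035 0 .2;0 0 0 0 -1;0 0 0 0 -1;0 0 0 0 -1;0 0 0 0 -1;0 0 0 0 -1' 30 && python3 -m crank '0 0 0 0 -1;0 0 0 0 -1;0 0 -.1 0 -1;0 0 -.2 0 -1;0 0 -.2 0 -1;0 0 -.1 -.09 -1;0 0 0 0 -1'; python3 -c "
from h import *
go([.5835,.024,.15],89.1)"
```

```text
time: 18.3
ee_pos: [0.4115, 0.2664, 0.0432]
eef_rot: [0.997, -0.079, 0.0, -0.0]
ft_force: [0.0, -2.6, 6.0]
width: 0.0258
grip_force: 30.0
time: 19.0
ee_pos: [0.4122, 0.2675, 0.1651]
eef_rot: [1.0, -0.007, 0.001, -0.002]
ft_force: [-0.1, 0.5, -4.4]
width: 0.0258
grip_force: 29.9
t 19.0 pos [0.4122 0.2675 0.1651] shift units [0.874 1.205 0.072] turn units 0.001 q7 -2.2
```

```bash
python3 -m crank '.125 .172 0 0 -1;.125 .172 0 0 -1;.125 .172 0 0 -1;.125 .172 0 0 -1;.125 .172 0 0 -1;.125 .172 0 0 -1;.125 .172 0 0 -1;0 0 0 0 -1;0 0 0 0 -1'; python3 -c "
from h import *
go([.584,.024,.062],89.1)"
```

```text
time: 19.9
ee_pos: [0.5813, 0.021, 0.1606]
eef_rot: [1.0, -0.012, -0.001, 0.001]
ft_force: [0.2, 0.9, -2.8]
width: 0.0255
grip_force: 30.0
t 19.9 pos [0.5813 0.021  0.1606] shift units [ 0.015 -0.016  0.493] turn units -0.005 q7 -1.47
```

```bash
python3 -m crank '.015 -.016 .15 0 -1;0 0 .15 0 -1;0 0 .06 0 -1;0 0 .05 0 -1;0 0 .04 0 -1;0 0 .045 0 -1;0 0 0 0 -1;0 0 0 0 -1'
```

```text
time: 20.7
ee_pos: [0.5853, 0.0257, 0.064]
eef_rot: [1.0, -0.009, 0.0, -0.0]
ft_force: [-0.2, -0.2, -4.0]
width: 0.0257
grip_force: 30.0
```

```bash
python3 -m crank '0 0 .015 0 -1;0 0 0 0 -1;0 0 0 0 .2;0 0 0 0 .2;0 0 0 0 .2;0 0 0 0 .2;0 0 -.2 0 .2;0 0 -.2 0 .2;0 0 -.2 0 .2;0 0 0 0 .2'; python3 - <<'E'
from h import *
c=cams.camera('top')
for b in blobs(c,(140,145,222,300)): print(b)
cv2.imwrite('pics/t3.png',c['img'][90:320,130:500])
go([.537,.2595,.15],85.1)
E
```

```text
time: 21.7
ee_pos: [0.5877, 0.0254, 0.1859]
eef_rot: [1.0, -0.009, 0.004, -0.001]
ft_force: [0.8, -1.3, 0.1]
width: 0.0522
grip_force: 0.0
(np.int32(17), array([5, 5], dtype=int32), array([141.64705882, 185.94117647]), array([0.61878315, 0.40399627]))
(np.int32(65), array([19,  7], dtype=int32), array([153.93846154, 204.90769231]), array([0.57293568, 0.37283565]))
(np.int32(65), array([20,  6], dtype=int32), array([202.53846154, 205.47692308]), array([0.57279256, 0.2564828 ]))
(np.int32(64), array([19,  7], dtype=int32), array([159.953125, 233.984375]), array([0.50290819, 0.35596051]))
(np.int32(67), array([20,  5], dtype=int32), array([199.11940299, 235.14925373]), array([0.50101953, 0.26263751]))
t 21.75 pos [0.5865 0.0257 0.1831] shift units [-0.269 -1.164  0.166] turn units 0.043 q7 -1.48
```

View pics/t3.png

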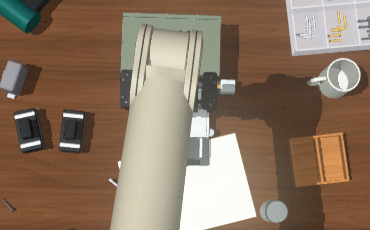

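```bash
python3 -m crank '-.054 -.233 0 0 .2;-.054 -.233 0 0 .2;-.054 -.233 0 0 .2;-.054 -.233 0 0 .2;-.054 -.233 0 0 .2;0 0 0 .043 .2;0 0 0 0 .2;0 0 0 0 .2'; python3 -c "
from h import *
go([.537,.2595,.042],85.1)"
```

```text
time: 22.55
ee_pos: [0.5351, 0.2582, 0.1798]
eef_rot: [0.999, -0.042, -0.0, 0.001]
ft_force: [0.8, -0.3, 0.4]
width: 0.0521
grip_force: 0.0
t 22.55 pos [0.5351 0.2582 0.1798] shift units [ 0.009 -0.008  0.689] turn units 0.0 q7 -1.96
```

```bash
python3 -m crank '.009 -.008 .2 0 .2;0 0 .2 0 .2;0 0 .2 0 .2;0 0 .05 0 .2;0 0 .035 0 .2;0 0 0 0 -1;0 0 0 0 -1;0 0 0 0 -1;0 0 0 0 -1;0 0 0 0 -1' 30 && python3 -m crank '0 0 0 0 -1;0 0 0 0 -1;0 0 -.1 0 -1;0 0 -.2 0 -1;0 0 -.2 0 -1;0 0 -.2 0 -1;0 0 0 -.066 -1;0 0 0 -.066 -1;0 0 0 0 -1'; python3 -c "
from h import *
go([.4685,-.3096,.17],97.05)"
```

```text
time: 23.55
ee_pos: [0.5376, 0.2609, 0.0444]
eef_rot: [0.999, -0.043, 0.001, -0.0]
ft_force: [-1.1, -2.3, 5.8]
width: 0.0257
grip_force: 29.9
time: 24.45
ee_pos: [0.5366, 0.2613, 0.1836]
eef_rot: [0.998, 0.062, -0.0, -0.0]
ft_force: [-0.0, 0.5, -3.2]
width: 0.0257
grip_force: 29.9
t 24.45 pos [0.5366 0.2613 0.1836] shift units [-0.692  2.79   0.066] turn units 0.001 q7 -1.77
```

```bash
python3 -m crank '-.05 .215 0 0 -1;-.05 .215 0 0 -1;-.05 .215 0 0 -1;-.05 .215 0 0 -1;-.05 .215 0 0 -1;-.05 .215 0 0 -1;-.05 .215 0 0 -1;-.05 .215 0 0 -1;-.05 .215 0 0 -1;-.05 .215 0 0 -1' &&  python3 -m crank '-.064 .2 0 0 -1;-.064 .2 0 0 -1;-.064 .2 0 0 -1;0 0 0 0 -1;0 0 0 0 -1'; python3 -c "
from h import *
go([.4685,-.3096,.052],97.05)"
```

```text
time: 25.45
ee_pos: [0.4896, -0.1793, 0.1835]
eef_rot: [0.998, 0.06, 0.0, -0.001]
ft_force: [0.9, 0.2, -2.7]
width: 0.0256
grip_force: 30.0
time: 25.95
ee_pos: [0.4657, -0.3029, 0.1831]
eef_rot: [0.998, 0.058, -0.0, -0.0]
ft_force: [0.1, -0.0, -3.4]
width: 0.0258
grip_force: 30.0
t 25.95 pos [ 0.4657 -0.3029  0.1831] shift units [0.01  0.035 0.656] turn units -0.004 q7 -0.7
```

```bash
python3 -m crank '.01 .035 .15 -.004 -1;0 0 .2 0 -1;0 0 .15 0 -1;0 0 .05 0 -1;0 0 .05 0 -1;0 0 .04 0 -1;0 0 0 0 -1;0 0 0 0 -1'
```

```text
time: 26.75
ee_pos: [0.4701, -0.3086, 0.0563]
eef_rot: [0.998, 0.064, 0.001, 0.0]
ft_force: [0.2, 0.2, -2.0]
width: 0.0261
grip_force: 30.0
```

Inside the pocket (bottom about 12 mm high, below the 28 mm wall top). Lower a little and release; then bar 1.

```bash
python3 -m crank '0 0 .022 0 -1;0 0 0 0 -1;0 0 0 0 .2;0 0 0 0 .2;0 0 0 0 .2;0 0 0 0 .2;0 0 -.2 0 .2;0 0 -.2 0 .2;0 0 -.2 0 .2;0 0 0 0 .2'; python3 - <<'E'
from h import *
c=cams.camera('top')
for b in blobs(c,(120,130,222,320))+blobs(c,(410,210,490,290)): print(b)
cv2.imwrite('pics/t4.png',c['img'][90:320,130:500])
go([.538,.3645,.15],103.5)
E
```

```text
time: 27.75
ee_pos: [0.4715, -0.3103, 0.176]
eef_rot: [0.998, 0.064, 0.003, 0.001]
ft_force: [1.0, -0.9, 0.2]
width: 0.0523
grip_force: 0.0
(np.int32(22), array([7, 5], dtype=int32), array([140.27272727, 185.68181818]), array([0.61937956, 0.40731435]))
(np.int32(64), array([19,  7], dtype=int32), array([153.828125, 204.90625 ]), array([0.57293637, 0.37309945]))
(np.int32(64), array([19,  7], dtype=int32), array([159.953125, 233.984375]), array([0.50290819, 0.35596051]))
(np.int32(36), array([10,  9], dtype=int32), array([478.36111111, 228.30555556]), array([ 0.52416369, -0.40885779]))
(np.int32(29), array([9, 7], dtype=int32), array([484.10344828, 232.03448276]), array([ 0.51524347, -0.42257709]))
(np.int32(17), array([6, 3], dtype=int32), array([433.35294118, 265.94117647]), array([ 0.43237262, -0.29843598]))
t 27.8 pos [ 0.4708 -0.3092  0.1734] shift units [ 0.765 -3.298  0.115] turn units -0.068 q7 -0.66
```

View pics/t4.png

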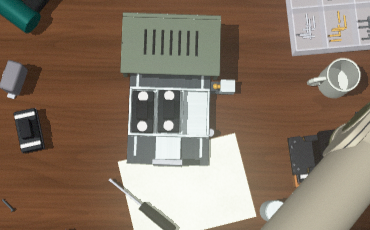

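```bash
python3 -m crank '.055 -.235 0 0 .2;.055 -.235 0 0 .2;.055 -.235 0 0 .2;.055 -.235 0 0 .2;.055 -.235 0 0 .2;.055 -.235 0 0 .2;.055 -.235 0 0 .2;.055 -.235 0 0 .2;.055 -.235 0 0 .2;.055 -.235 0 0 .2' &&  python3 -m crank '.055 -.235 0 0 .2;.055 -.235 0 0 .2;.055 -.235 0 0 .2;.055 -.235 0 0 .2;0 0 0 -.07 .2;0 0 0 0 .2;0 0 0 0 .2'; python3 -c "
from h import *
go([.538,.3645,.041],103.5)"
```

```text
time: 28.8
ee_pos: [0.5176, 0.1739, 0.1701]
eef_rot: [0.998, 0.064, -0.001, -0.0]
ft_force: [0.6, 0.5, 1.2]
width: 0.0522
grip_force: 0.0
time: 29.5
ee_pos: [0.5381, 0.3623, 0.1704]
eef_rot: [0.993, 0.117, -0.0, 0.0]
ft_force: [0.6, -1.5, 0.5]
width: 0.0524
grip_force: 0.0
t 29.5 pos [0.5381 0.3623 0.1704] shift units [ 0.003 -0.011  0.647] turn units -0.001 q7 -1.75
```

Then reject1 at (.4762, -.3721), closing direction 97.05°.

```bash
python3 -m crank '.003 -.011 .2 0 .2;0 0 .2 0 .2;0 0 .15 0 .2;0 0 .055 0 .2;0 0 .035 0 .2;0 0 0 0 -1;0 0 0 0 -1;0 0 0 0 -1;0 0 0 0 -1;0 0 0 0 -1' 30 && python3 -m crank '0 0 0 0 -1;0 0 0 0 -1;0 0 -.1 0 -1;0 0 -.2 0 -1;0 0 -.2 0 -1;0 0 -.2 0 -1;0 0 0 .072 -1;0 0 0 0 -1;0 0 0 0 -1'; python3 -c "
from h import *
go([.4762,-.3721,.18],97.05)"
```

```text
time: 30.5
ee_pos: [0.5387, 0.366, 0.044]
eef_rot: [0.993, 0.119, 0.001, -0.0]
ft_force: [0.1, -1.7, 3.4]
width: 0.0255
grip_force: 29.9
time: 31.4
ee_pos: [0.5371, 0.3662, 0.1819]
eef_rot: [0.998, 0.064, -0.001, 0.0]
ft_force: [-0.1, 0.7, -2.9]
width: 0.026
grip_force: 29.9
t 31.4 pos [0.5371 0.3662 0.1819] shift units [-0.776  3.622  0.014] turn units 0.004 q7 -1.85
```

```bash
python3 -m crank '-.052 .24 0 0 -1;-.052 .24 0 0 -1;-.052 .24 0 0 -1;-.052 .24 0 0 -1;-.052 .24 0 0 -1;-.052 .24 0 0 -1;-.052 .24 0 0 -1;-.052 .24 0 0 -1;-.052 .24 0 0 -1;-.052 .24 0 0 -1' &&  python3 -m crank '-.052 .24 0 0 -1;-.052 .24 0 0 -1;-.052 .24 0 0 -1;-.052 .24 0 0 -1;-.052 .24 0 0 -1;0 0 0 0 -1;0 0 0 0 -1'; python3 -c "
from h import *
go([.4762,-.3721,.052],97.05)"
```

```text
time: 32.4
ee_pos: [0.4937, -0.1244, 0.1824]
eef_rot: [0.998, 0.064, -0.0, -0.0]
ft_force: [1.1, 0.6, -2.5]
width: 0.0259
grip_force: 30.0
time: 33.1
ee_pos: [0.4713, -0.3694, 0.1817]
eef_rot: [0.998, 0.062, -0.001, -0.0]
ft_force: [0.8, 1.4, -3.0]
width: 0.0258
grip_force: 30.0
t 33.1 pos [ 0.4713 -0.3694  0.1817] shift units [0.024 0.017 0.648] turn units 0.0 q7 -0.54
```

```bash
python3 -m crank '.024 .017 .15 0 -1;0 0 .2 0 -1;0 0 .15 0 -1;0 0 .05 0 -1;0 0 .05 0 -1;0 0 .035 0 -1;0 0 0 0 -1;0 0 0 0 -1'
```

```text
time: 33.9
ee_pos: [0.4797, -0.3759, 0.062]
eef_rot: [0.998, 0.062, 0.003, 0.005]
ft_force: [-7.8, -10.1, 31.7]
width: 0.0294
grip_force: 36.8
```

```bash
python3 -m crank '0 0 -.1 0 -1;0 0 -.1 0 -1;0 0 0 0 -1;0 0 0 0 -1'; python3 - <<'E'
from h import *
go([.4762,-.3721,.052],97.05)
s=read_state(); print(s['width'],s['grip_force'],s['ft_force'])
c=cams.camera('side'); cv2.imwrite('pics/s2.png',cv2.resize(c['img'][250:450,260:520],None,fx=3,fy=3)[:600])
c=cams.camera('top'); cv2.imwrite('pics/t5.png',cv2.resize(c['img'][200:300,400:500],None,fx=4,fy=4))
E
```

```text
time: 34.3
ee_pos: [0.4792, -0.3694, 0.096]
eef_rot: [0.998, 0.064, 0.0, -0.0]
ft_force: [-0.8, 0.3, -4.0]
width: 0.0257
grip_force: 29.9
t 34.3 pos [ 0.4792 -0.3694  0.096 ] shift units [-0.017  0.012  0.22 ] turn units 0.003 q7 -0.48
0.025735907395000632 29.928740859031677 [-0.8250246   0.33537462 -3.97294298]
```

View pics/s2.png

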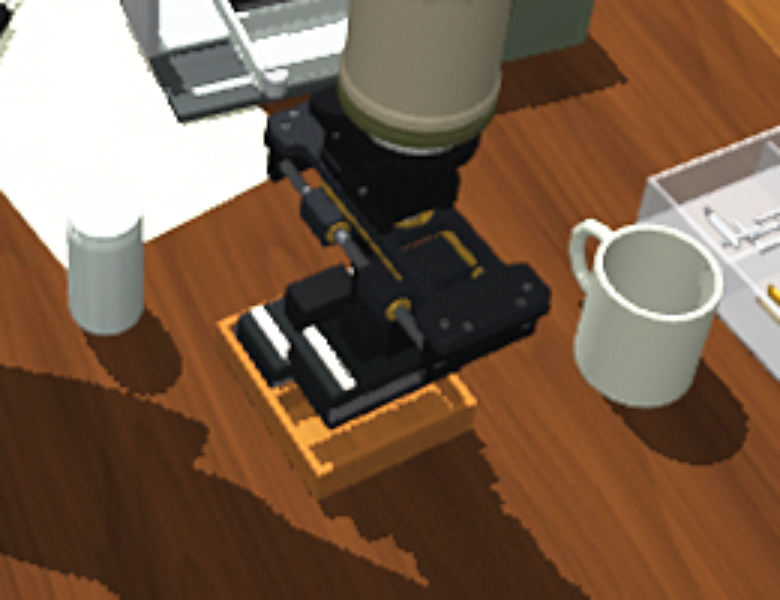

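```bash
python3 -m crank '-.023 .018 .05 0 -1;0 0 0 0 -1;0 0 0 0 -1'; python3 -c "
from h import *
go([.4750,-.3735,.052],97.05)"
```

```text
time: 34.7
ee_pos: [0.4736, -0.3746, 0.0852]
eef_rot: [0.998, 0.062, -0.001, -0.0]
ft_force: [-0.5, -0.1, -2.7]
width: 0.0259
grip_force: 29.9
t 34.7 pos [ 0.4736 -0.3746  0.0852] shift units [ 0.008 -0.005  0.166] turn units 0.001 q7 -0.46
```

View pics/t5.png

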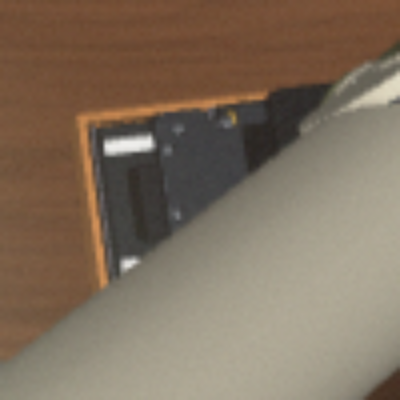

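```bash
python3 -m crank '.006 -.004 .04 0 -1;0 0 .04 0 -1;0 0 0 0 -1;0 0 0 0 -1' && python3 -m crank '0 0 .03 0 -1;0 0 .03 0 -1;0 0 0 0 -1;0 0 0 0 -1'
```

```text
time: 35.1
ee_pos: [0.4753, -0.3735, 0.0698]
eef_rot: [0.998, 0.063, -0.0, -0.0]
ft_force: [-0.3, 0.1, -2.8]
width: 0.0261
grip_force: 29.9
time: 35.5
ee_pos: [0.4754, -0.3737, 0.0579]
eef_rot: [0.998, 0.063, -0.0, -0.0]
ft_force: [-0.4, -0.4, -2.0]
width: 0.0261
grip_force: 29.9
```

```bash
python3 -m crank '0 0 .02 0 -1;0 0 0 0 -1;0 0 0 0 .2;0 0 0 0 .2;0 0 0 0 .2;0 0 0 0 .2;0 0 -.2 0 .2;0 0 -.2 0 .2;0 0 -.2 0 .2;0 0 0 0 .2'; python3 -c "
from h import *
go([.4586,.0273,.15],-.9)"
```

```text
time: 36.5
ee_pos: [0.477, -0.3758, 0.1794]
eef_rot: [0.998, 0.062, 0.003, 0.002]
ft_force: [0.0, -0.8, -0.2]
width: 0.0522
grip_force: 0.0
t 36.5 pos [ 0.477  -0.3758  0.1794] shift units [ 0.159 -2.012  0.139] turn units -0.91 q7 -0.52
```

```bash
python3 -m crank '.018 -.223 0 0 .2;.018 -.223 0 0 .2;.018 -.223 0 0 .2;.018 -.223 0 0 .2;.018 -.223 0 0 .2;.018 -.223 0 0 .2;.018 -.223 0 0 .2;.018 -.223 0 0 .2;.018 -.223 0 0 .2' &&  python3 -m crank '0 0 0 -.091 .2;0 0 0 -.091 .2;0 0 0 -.091 .2;0 0 0 -.091 .2;0 0 0 -.091 .2;0 0 0 -.091 .2;0 0 0 -.091 .2;0 0 0 -.091 .2;0 0 0 -.091 .2;0 0 0 -.091 .2' && python3 -m crank '0 0 0 0 .2;0 0 0 0 .2'; python3 - <<'E'
from h import *
go([.4586,.0273,.06],-.9)
c=cams.camera('top'); cv2.imwrite('pics/t6.png',cv2.resize(c['img'][90:320,130:500],None,fx=2,fy=2))
E
```

```text
time: 37.4
ee_pos: [0.4568, 0.0309, 0.1742]
eef_rot: [0.998, 0.063, 0.0, -0.001]
ft_force: [0.6, 0.3, -0.0]
width: 0.0522
grip_force: 0.0
time: 38.4
ee_pos: [0.4572, 0.0286, 0.1738]
eef_rot: [0.711, 0.703, 0.0, -0.0]
ft_force: [-0.4, 0.2, 0.4]
width: 0.0523
grip_force: 0.0
time: 38.6
ee_pos: [0.4573, 0.0288, 0.174]
eef_rot: [0.714, 0.7, 0.0, -0.0]
ft_force: [0.7, 0.3, 0.2]
width: 0.0521
grip_force: 0.0
t 38.6 pos [0.4573 0.0288 0.174 ] shift units [-0.008  0.007  0.57 ] turn units -0.003 q7 -0.25
```

View pics/t6.png

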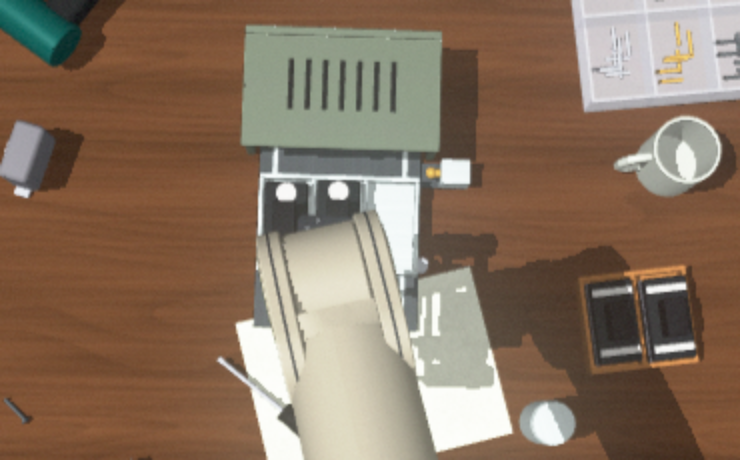

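```bash
python3 -m crank '-.008 .007 .2 0 .2;0 0 .2 0 .2;0 0 .17 0 .2;0 0 0 0 -1;0 0 0 0 -1;0 0 0 0 -1;0 0 0 0 -1;0 0 0 0 -1;0 0 0 0 -1;0 0 0 0 -1' 40 && python3 -m crank '0 .02 0 0 -1;0 .04 0 0 -1;0 .06 0 0 -1;0 .06 0 0 -1;0 .06 0 0 -1;0 .06 0 0 -1;0 .06 0 0 -1;0 .06 0 0 -1;0 .05 0 0 -1;0 .03 0 0 -1'
```

```text
time: 39.65
ee_pos: [0.4593, 0.0276, 0.0608]
eef_rot: [0.713, 0.701, 0.001, -0.0]
ft_force: [-1.3, 1.8, 7.5]
width: 0.0118
grip_force: 40.0
time: 40.65
ee_pos: [0.5598, 0.0255, 0.0608]
eef_rot: [0.713, 0.701, 0.0, 0.0]
ft_force: [-1.1, 0.1, 8.3]
width: 0.0119
grip_force: 40.0
```

```bash
python3 -m crank '0 .03 0 0 -1;0 .03 0 0 -1;0 .03 0 0 -1;0 .02 0 0 -1;0 .015 0 0 -1;0 0 0 0 -1;0 0 0 0 -1'
```

```text
time: 41.35
ee_pos: [0.5836, 0.025, 0.0608]
eef_rot: [0.713, 0.701, 0.0, -0.0]
ft_force: [-4.5, 1.0, 11.5]
width: 0.0116
grip_force: 40.0
```

```bash
python3 -m crank '0 .015 0 0 -1;0 0 0 0 -1;0 0 0 0 -1' && python3 -m crank '0 0 0 0 .2;0 0 0 0 .2;0 0 0 0 .2;0 0 0 0 .2;0 0 -.2 0 .2;0 0 -.2 0 .2;0 -.24 -.05 0 .2;0 -.24 0 0 .2;-.24 0 0 0 .2;-.24 0 0 0 .2' && python3 -m crank '-.24 0 0 0 .2;0 0 0 0 .2;0 0 0 0 .2'; python3 - <<'E'
from h import *
c=cams.camera('top'); im=c['img']
A=np.zeros((580,800,3),np.uint8)
a=cv2.resize(im[95:260,245:375],None,fx=3.5,fy=3.5,interpolation=2); A[:a.shape[0],:455]=a[:580]
b=cv2.resize(im[210:290,405:490],None,fx=4,fy=4); A[:320,460:800]=b
s=cams.camera('side')['img'][170:290,320:490]; b=cv2.resize(s,None,fx=2,fy=2); A[330:570,460:800]=b
cv2.imwrite('pics/f.png',A)
p=np.load('poses.npz')['rack']
for j in(0,.004,.008,.02):
    q=proj(c,[*(p[:2]+[-.125-j,.0019]),.088]); print(j,((q-[245,95])*3.5).round(1))
E
```

```text
time: 41.65
ee_pos: [0.5836, 0.0251, 0.0607]
eef_rot: [0.713, 0.701, -0.002, -0.003]
ft_force: [-21.2, 2.1, 26.5]
width: 0.0117
grip_force: 40.0
time: 42.65
ee_pos: [0.4989, -0.065, 0.1528]
eef_rot: [0.709, 0.705, 0.002, 0.001]
ft_force: [1.0, -1.9, -0.6]
width: 0.0522
grip_force: 0.0
time: 42.95
ee_pos: [0.4976, -0.1194, 0.1526]
eef_rot: [0.714, 0.7, 0.0, 0.002]
ft_force: [0.0, 0.7, 1.2]
width: 0.0522
grip_force: 0.0
0 [190.7 362.8]
0.004 [190.6 368.8]
0.008 [190.6 374.7]
0.02 [190.4 392.6]
```

View pics/f.png

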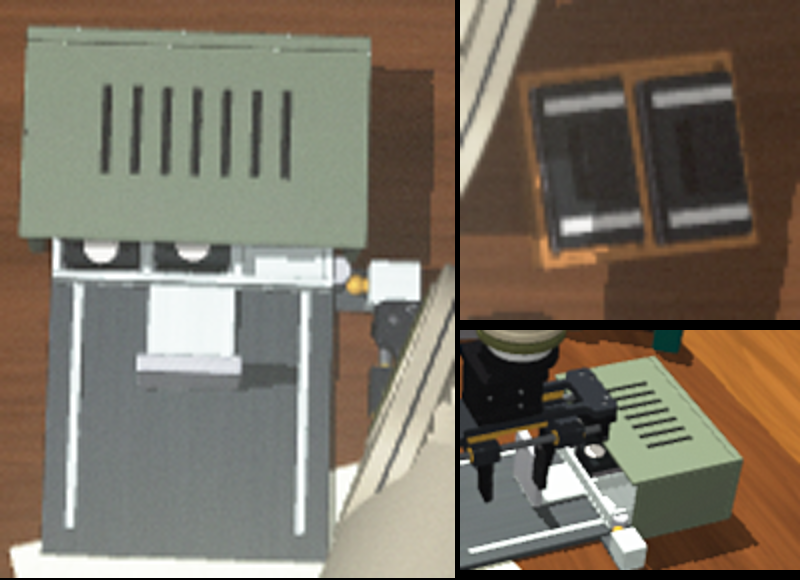

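The final view shows the handle top at crop pixel (189, 364), and the predicted home position is (191, 363). Both discs are in the carriage nests, both bars lie flat in the tray, and the gripper is clear.

```bash
python3 -c "
from bench import workorder
print(workorder.close_job())"
```

```text
the job is handed in; nothing more can be done
None
```

The job is handed in (no verdict came back): both disc packs are in the carriage, which is home on its detent, both bar packs are flat in the reject tray, and the gripper is open and clear.

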